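Hang the lamp controller on its keyhole stud

ROBOT

A 6-joint arm with a two-finger parallel gripper is mounted at the origin on the work surface. World frame = base frame: x ahead of the robot, y to its left, z up, the work surface at z = 0. Lengths are in m, angles in degrees, forces in N, time in s.
With the tool pointing down it reaches from about 0.375 to 0.9 m from the base axis. Payload 3.1 kg.
Tool frame: the origin (TCP) lies between the finger pads; the fingertips stand 22 mm ahead of it and the grasp point (between the pads) lies 3 mm ahead of it; z points along the fingers, y is the line along which they close (so a half turn about z gives the same grasp; the last joint's range is limited). The gripper opens to 87 mm and grips with 3 to 60 N. Pads are 19 mm wide; open, the fingers measure 117 mm over their backs; the gripper's body (75 mm by 190 mm) begins 51 mm behind the grasp point.
Start: joints at [-80.758, 30.224, 82.088, -0, 67.689, -10.227], TCP at [0.208, -0.589, 0.245] pointing down, gripper open.
Joint ranges: [-176.69, 176.69], [-43.24, 126.21], [12.49, 139.97], [-82, 262], [0, 151.66], [-163.58, 163.58]. Speed limits (degrees/s): [159.86, 159.86, 180, 180, 180, 180].

INTERFACE

Orientations are given as a 3x3 rotation matrix whose columns are the frame's x, y, z axes.
In Python, from rig import bot, capture, search_frame, outline_of, spot_point gives the robot as it stands.
- The arm moves only by the tool jog_arm, never from a script. Its argument "rows" is text: rows parted by semicolons, each of 7 numbers parted by spaces: the opening, from 0 (shut) to 1 (fully open), then the shift along the tool's x, y, z as a fraction of full scale, then the turn, a rotation vector about the tool's x, y, z as a fraction of full scale. A call has 1 to 20 rows; each row is the pose to reach, as a shift and turn from the pose commanded when the call began, along the tool's axes at that moment; what a row does not reach only later rows make up. Full scale, the value 1, is 0.5 m for a shift and pi/4 rad for a turn. A row lasts 1/12 s, in which the tool goes at most 41.7 mm and 7.16 degrees, less where a joint would pass 70% of its speed; a pose out of reach is approached as far as the arm can. A call with a number of a shift or a turn outside -1 to 1 is refused whole. A call with a gripper value outside its range is refused whole. The fingers move at their own pace and stop on an object; the grip force is fixed at half the most. Time passes only in rows, so rows that repeat a pose let the fingers close. It gives the time, the measured TCP pose, the force, the opening and the grip force at its end, in the units of the state.
- bot.read_state(): the state, without advancing time (a new reading comes with each control period).
- capture(name): name is "scene" or "top" or "wrist"; returns a dict with "pixels" (420x560x3 uint8, red, green, blue), "fx", "fy", "cx", "cy" (pixels), "R" (3x3) and "t" (3): a world point X has camera coordinates R X + t; the wrist camera has in their place "mount" (4x4, takes a point from camera to tool coordinates, whose origin is the TCP and whose axes are the flange's). Camera axes: x right, y down, z forward; pixel columns grow to the right and rows downward; lengths in m; the calibration is good to about 2 mm. A picture is of the moment at which its call begins: read the wrist's pose just before it. There is no depth.
- bot.hand_in(): hands the job in; it is judged then, once.
Trained networks look in a picture, given as the dict that the camera call returned (one of the last four; its "shot" number tells which), for a name from the list of things; names that differ only in an ending like _2 or _b are one class to them, and where a whole thing is asked for, a point or a joint stands for the part that bears it (a point fixed in the world has none). Each returns a list of dicts, best first, with "conf" (0 to 1); they miss things now and then, are a little off and sometimes report something else, mostly with a low value. They report only what shows in the picture. A call takes as long as a camera call.
- search_frame(label, picture): "point" ([x, y, z] in m, in world coordinates, good to about 4 mm: the middle of the surface that is visible of it).
- outline_of(label, picture): "region" (420x560 bool, what is visible of it).
- spot_point(label, picture): "point" ([x, y, z] in m, in world coordinates, good to about 4 mm: a listed point, or the origin of a listed thing).
The state is a dict: "time_s": time; "joint_positions": joint angles; "qvel": joint speeds; "tau": joint torques, N m; "position": TCP position; "tcp_rot": TCP orientation; "force": force on the tool from outside, world axes, zero at the start; "moment": the same for the moment, N m; "opening": opening from 0.0 (shut) to 1.0 (fully open); "grasp_force": force on a finger pad.
Only numpy, scipy, OpenCV 4.12 (cv2) and the standard library are available. Lean on these libraries where they do the work, as an engineer would, in place of code of your own. Each camera call takes 0.05 s, during which the arm holds its last target. There are 200 camera calls.

TASK

Take the blue hand controller from the bench and hang it on the white lamp unit: fit the keyhole in its hanger plate over the brass stud head until the plate lies flat on the unit's face, then push it down until the stud is fully home in the slot and locked, and let go. Be gentle with the stud (feel for it, do not force it), and leave the bottles and the beaker where they stand.

Things in the scene. Friction and masses are not known exactly. Their poses are not given: they have to be found in the camera images.
- controller: Loose lamp controller, 0.3-0.55 kg, upright on the bench: blue box 48 wide (y), 64 deep (x 4 to 68), 60 tall, two black knobs on its front, fixed to an upright aluminium hanger plate 60 wide, 4 thick (x 0 to 4), 102 tall, with a keyhole above the box. Origin: bottom edge of the plate's BACK face, mid-width; x from the back face towards the knobs, y across, z up. Sizes in mm.
- grip (a point): Good grip centre on the controller's box (controller frame x 52, y 0, z 50 mm): pinch across the 48 mm width from above; this far forward, the gripper's body stays in front of the plate, which rises 42 mm above the box.
- keyhole (a point): Centre of the keyhole's octagonal hole, 22 mm across flats, on the plate's back face (controller frame x 0, y 0, z 72.5 mm). From it a slot 9 mm wide runs up.
- slot_end (a point): Where the stud's axis lies when fully home: controller frame x 0, y 0, z 89.5 mm, 17 mm above the hole's centre (the slot ends at z 92.5 mm). On the plate's front, both sides of the slot, a wedge rises evenly from 4 mm plate thickness at z 83.5 mm to 9 mm at z 100 mm.
- unit: White lamp unit, fixed, 145 mm tall. Origin: at bench level under the middle of the flat face with the stud; x straight out of that face (roughly away from the robot), y along it, z up. It fills x -120 to 0, y -90 to 90 mm. The hung controller's frame is parallel to this one, with its origin in the plane of the face (x = 0).
- stud_window (a point): Middle of the dark window in the unit's face (unit frame x 0, y 0, z 130 mm). The stud is clamped in it and its place is NOT measured: its axis, along x, is up to 12 mm either side in y and up to 5 mm in z from this point. Find it by feel or eye. Shank 6 mm in diameter; brass head: flat disc 16 mm in diameter, 5 to 9 mm in front of the face, so a plate stopped by it stands 9 mm off.
- stud (a joint): How far the sprung stud is pulled out of the face, in m: 0 at rest, about 0.002 when the wedge of a fully slid plate holds the head out (locked). The spring pulls it in with 1.8 N at 0, 3.2 N at 0.002; it does not yield inwards or sideways. Sliding onto the wedge takes roughly 5 to 15 N of push down; the slot's end is a hard stop.
- reagent: Loose white plastic bottle with a blue cap, 60 mm in diameter, 110 mm tall; origin at the centre of its underside. Leave alone.
- jar: Loose amber glass jar with a black lid, 64 mm in diameter, 90 mm tall; origin at the centre of its underside. Leave alone.
- beaker: Loose clear glass beaker, 66 mm in diameter, 85 mm tall, open at the top; origin at the centre of its underside. Leave alone.

How it is judged (in metres and radians):
On the way, in this order (a step that is already met when the one before it is completed fails the run):
1. the controller is lifted clear of the bench (height (world z) of controller above 0.03 m), for 0.1 s.
2. the keyhole is over the stud head: the plate lies within 3 mm of the unit's face around the stud, not yet slid down (x of keyhole in the frame of unit between -0.003 and 0.003 m and y of keyhole in the frame of unit between -0.018 and 0.018 m and z of keyhole in the frame of unit between 0.119 and 0.143 m and value of joint stud below 0.001 m), for 0.05 s.
At the end, for the whole second after the job is handed in: The controller hangs still on the stud, let go: the wedge holds the stud out by more than 1.4 mm (fully slid home it is about 2 mm), the plate's back lies flat on the unit's face (within 2 mm and 0.06 rad), and the controller stands upright within 0.12 rad (value of joint stud above 0.0014 m and x of keyhole in the frame of unit between -0.002 and 0.002 m and z of keyhole in the frame of unit below 0.1205 m and angle between the x axis of controller and the x axis of unit, either way round below 0.06 rad and angle between the z axis of controller and the z axis of unit, either way round below 0.12 rad and linear speed of controller below 0.01 m/s and contact force between controller and unit above 1 N); the robot touches nothing.
It fails at once if the controller pushes on the unit or its stud with more than 45 N (contact force between controller and unit above 45 N).
It fails at once if a bottle, jar or beaker is pushed more than 20 mm (distance of any of reagent, jar, beaker from where it was at the start of the episode above 0.02 m).
It also fails if it takes over 72 s, if anything falls off the work surface, if the arm or the gripper's body presses on something with over 40 N, if the wrist force passes 120 N, or if a joint passes its speed limit or range.

## Working session

There is one attempt and no reset: what is moved stays moved. The work goes in short steps, Python scripts to look and compute and a tool call to move; the robot and the scene stay as the last step left them, time stands still between calls to the robot, and variables do not carry over. Pictures are saved under pics/ and viewed, at most 10 in all, crops included, and the job is handed in when it is done.

Besides the shell and the picture viewer there is one more tool, called after "Call:" as name(argument=value, ...) on one line, values as JSON. jog_arm: Moves the arm, as the interface text tells. Its arguments: {"type":"object","properties":{"rows":{"type":"string"}},"required":["rows"]}

```bash
ls; mkdir -p pics; python3 - <<'E'
from rig import bot,capture,search_frame,outline_of,spot_point
import numpy as np,cv2
s=bot.read_state();print(s['position'],np.round(s['tcp_rot'],3).tolist(),s['opening'],s['force'])
ims=[]
for n in ['scene','top']:
    p=capture(n);ims.append(p['pixels'])
    for l in ['controller','grip','keyhole','slot_end','unit','stud_window','reagent','jar','beaker']:
        r=spot_point(l,p);print(n,l,[(np.round(a['point'],4).tolist(),round(a['conf'],2)) for a in r[:2]])
    r=search_frame('stud',p);print(n,'stud',[(np.round(a['point'],4).tolist(),round(a['conf'],2)) for a in r[:2]])
    print(n,p['fx'],np.round(-np.array(p['R']).T@p['t'],3))
im=np.vstack(ims) 
cv2.imwrite('pics/a.png',cv2.resize(np.hstack(ims),(800,300))[:,:,::-1])
E
```

```text
pics
[ 0.20824968 -0.5885758   0.24358086] [[0.943, 0.333, -0.0], [0.333, -0.943, 0.002], [0.0, -0.002, -1.0]] 1.0007574254474947 [-0.02158309  0.67019388  0.26638981]
scene controller [([0.4702, -0.2285, -0.0021], 0.78), ([0.5139, -0.2106, 0.0443], 0.35)]
scene grip [([0.5132, -0.2107, 0.0439], 0.67)]
scene keyhole [([0.4625, -0.2271, 0.0735], 0.66)]
scene slot_end [([0.4691, -0.2264, 0.0892], 0.8)]
scene unit [([0.5601, 0.2083, 0.0004], 0.58)]
scene stud_window [([0.4639, -0.2269, 0.0744], 0.66), ([0.5586, 0.2078, 0.1335], 0.63)]
scene reagent [([0.6951, -0.0119, 0.0002], 0.79)]
scene jar [([0.5018, 0.4468, -0.0006], 0.71)]
scene beaker [([0.5442, -0.4215, 0.0022], 0.83)]
scene stud []
scene 483.0235214372787 [1.431 0.355 0.875]
top controller [([0.4668, -0.2284, -0.0014], 0.75)]
top grip [([0.5188, -0.2141, 0.0495], 0.82)]
top keyhole [([0.4691, -0.2271, 0.0738], 0.79), ([0.6921, -0.0066, 0.0022], 0.63)]
top slot_end [([0.4674, -0.2226, 0.0897], 0.61)]
top unit [([0.5636, 0.2076, -0.0012], 0.67)]
top stud_window [([0.5626, 0.2058, 0.1327], 0.93)]
top reagent [([0.6942, -0.0036, 0.0019], 0.67)]
top jar [([0.5003, 0.4438, 0.0023], 0.72)]
top beaker []
top stud []
top 419.28718432293965 [ 0.407 -0.01   1.068]
```

View pics/a.png

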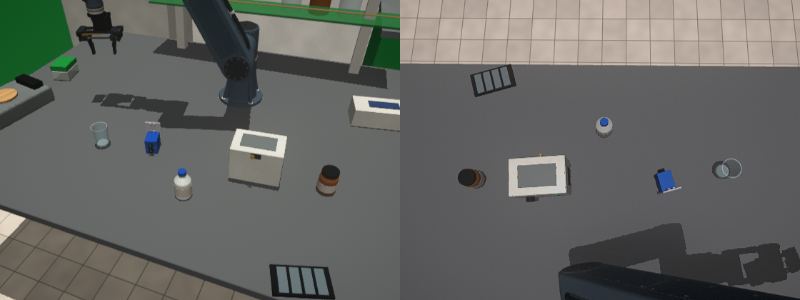

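```bash
python3 - <<'E'
from rig import bot,capture,search_frame,outline_of,spot_point
import numpy as np,cv2
p=capture('top');q=capture('scene')
R,t=np.array(p['R']),np.array(p['t'])
def back(uv,z,p):
    R,t=np.array(p['R']),np.array(p['t']);C=-R.T@t
    d=R.T@np.array([(uv[0]-p['cx'])/p['fx'],(uv[1]-p['cy'])/p['fy'],1]);return C+d*(z-C[2])/d[2]
for l,z in [('unit',.145)]:
    m=outline_of(l,p)[0]['region'].astype(np.uint8)
    c=max(cv2.findContours(m,0,2)[0],key=cv2.contourArea)
    b=cv2.boxPoints(cv2.minAreaRect(c));print(l,[np.round(back(x,z,p)[:2],4).tolist() for x in b],b.tolist())
    a=cv2.approxPolyDP(c,4,True)[:,0];print([(x.tolist(),np.round(back(x,z,p)[:2],4).tolist()) for x in a])
m=outline_of('controller',p)[0]['region'].astype(np.uint8)
c=max(cv2.findContours(m,0,2)[0],key=cv2.contourArea)
a=cv2.approxPolyDP(c,3,True)[:,0];print([(x.tolist(),np.round(back(x,.102,p)[:2],4).tolist(),np.round(back(x,.06,p)[:2],4).tolist()) for x in a])
X=np.array([.56,.208,.13]);u=np.array(q['R'])@X+q['t'];u=u[:2]/u[2]*q['fx']+[q['cx'],q['cy']];print(u)
x,y=u.astype(int)
A=cv2.resize(q['pixels'][y-50:y+50,x-65:x+65],None,fx=6,fy=6,interpolation=2)
cv2.imwrite('pics/b.png',A[:,:,::-1])
E
```

```text
unit [[0.5659, 0.2981], [0.5787, 0.102], [0.4335, 0.0897], [0.4208, 0.2803]] [[149.34165954589844, 217.17422485351562], [236.47740173339844, 213.02490234375], [239.5950469970703, 278.4954833984375], [152.4593048095703, 282.6448059082031]]
[([235, 223], [0.5559, 0.1045]), ([230, 217], [0.5694, 0.1162]), ([198, 215], [0.5727, 0.1885]), ([152, 222], [0.555, 0.2913]), ([152, 273], [0.4417, 0.2828]), ([187, 281], [0.4259, 0.2046]), ([191, 275], [0.439, 0.1966]), ([237, 272], [0.4475, 0.0959])]
[([364, 236], [0.5375, -0.1901], [0.5432, -0.1979]), ([356, 245], [0.5163, -0.1714], [0.5211, -0.1784]), ([361, 270], [0.4594, -0.1819], [0.4616, -0.1894]), ([384, 265], [0.4717, -0.2344], [0.4745, -0.2441]), ([379, 240], [0.5288, -0.2244], [0.5342, -0.2337])]
[359.82513666 217.85343678]
```

View pics/b.png

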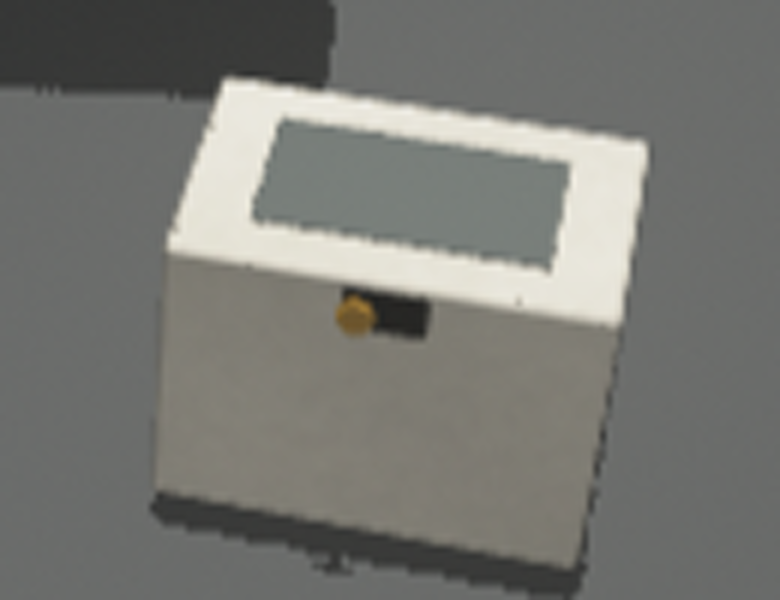

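The scene view shows the unit with the brass head at the left (−y) end of the dark window, at crop (355,315). The top view shows the head just beyond the unit's far edge. Next I fit the unit's frame and the stud numerically.

```bash
cat > h.py <<'E'
from rig import bot,capture,search_frame,outline_of,spot_point
import numpy as np,cv2
def ext(p,pose=None):
    if 'mount' not in p: return np.array(p['R']),np.array(p['t'])
    M=np.eye(4);M[:3,:3]=pose['tcp_rot'];M[:3,3]=pose['position']
    W=np.linalg.inv(M@np.array(p['mount']));return W[:3,:3],W[:3,3]
def ray(uv,p,pose=None):
    R,t=ext(p,pose);C=-R.T@t
    return C,R.T@np.array([(uv[0]-p['cx'])/p['fx'],(uv[1]-p['cy'])/p['fy'],1])
def on(uv,n,d,p,pose=None):
    C,v=ray(uv,p,pose);return C+v*(d-C@n)/(v@n)
def onz(uv,z,p,pose=None): return on(uv,np.array([0,0,1.]),z,p,pose)
def proj(X,p,pose=None):
    R,t=ext(p,pose);c=R@np.array(X)+t;return np.array([p['fx']*c[0]/c[2]+p['cx'],p['fy']*c[1]/c[2]+p['cy']])
E
python3 - <<'E'
from h import *
q=capture('scene');p=capture('top')
f=lambda u,v:np.array([294+(u+.5)/6-.5,167+(v+.5)/6-.5])
c=[onz(f(*a),.145,q) for a in [(172,248),(619,325),(648,143),(230,78)]]
for a in c: print(np.round(a,4))
for i in range(4): d=c[(i+1)%4]-c[i];print(np.linalg.norm(d),np.degrees(np.arctan2(d[1],d[0])))
def brass(p,pose=None):
    h=cv2.cvtColor(p['pixels'],cv2.COLOR_RGB2HSV);m=cv2.inRange(h,(8,120,60),(30,255,255))
    n,l,st,ce=cv2.connectedComponentsWithStats(m);return [(st[i,4],ce[i]) for i in range(1,n)]
for im,X in ((q,[.563,.195,.13]),(p,[.563,.195,.13])):
    u=proj(X,im);print(u,[(a,x) for a,x in brass(im) if np.linalg.norm(x-u)<25])
u=proj([.563,.195,.13],p).astype(int)
A=p['pixels'][u[1]-20:u[1]+80,u[0]-65:u[0]+65];print(u)
cv2.imwrite('pics/c.png',cv2.resize(A,None,fx=6,fy=6,interpolation=2)[:,:,::-1])
E
```

```text
[0.5725 0.1188 0.145 ]
[0.5587 0.2926 0.145 ]
[0.4408 0.2824 0.145 ]
[0.4553 0.1081 0.145 ]
0.17437567693758213 94.5564854100894
0.11834382069751063 -175.04779134256867
0.17487747626853598 -85.22953819308103
0.1176952827237737 5.198089011166855
[354.12214573 217.4053491 ] [(np.int32(29), array([352.5862069 , 218.72413793]))]
[196.26391077 220.33694376] [(np.int32(9), array([196.22222222, 216.33333333]))]
[196 220]
```

View pics/c.png

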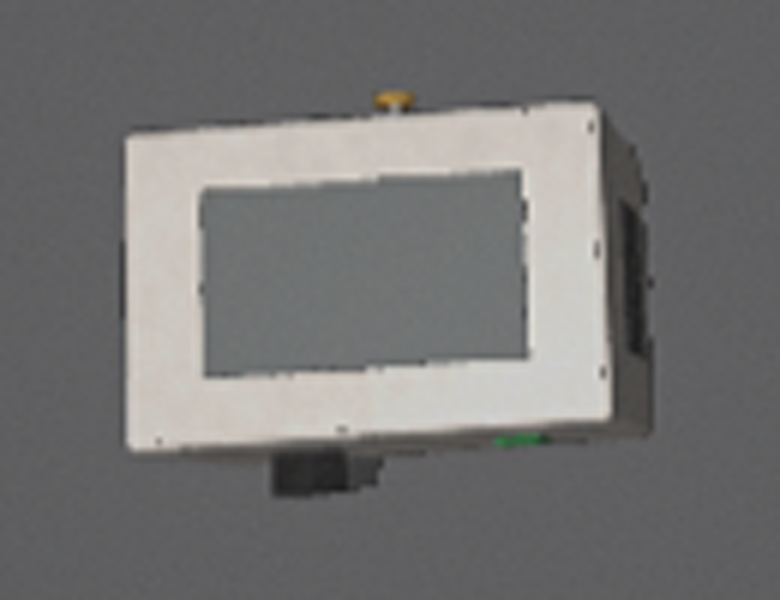

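```bash
python3 - <<'E'
from h import *
q=capture('scene');p=capture('top')
f=lambda u,v:np.array([131+(u+.5)/6-.5,200+(v+.5)/6-.5])
c=[onz(f(*a),.145,p) for a in [(600,104),(127,134),(127,450),(610,418)]]
for a in c: print(np.round(a,4))
for i in range(4): d=c[(i+1)%4]-c[i];print(np.linalg.norm(d),np.degrees(np.arctan2(d[1],d[0])))
print('mid front',(c[0]+c[1])/2,'centre',sum(c)/4)
A=[];b=[]
for im,uv in ((q,[352.6,218.7]),(p,f(395,99))):
    C,v=ray(uv,im);v/=np.linalg.norm(v);P=np.eye(3)-np.outer(v,v);A.append(P);b.append(P@C)
X=np.linalg.lstsq(np.vstack(A),np.hstack(b),rcond=None)
print(X[0],X[1]); print(onz(f(395,99),.13,p))
E
```

```text
[0.5696 0.1149 0.145 ]
[0.5552 0.2919 0.145 ]
[0.4382 0.2831 0.145 ]
[0.4532 0.1066 0.145 ]
0.17752802701273057 94.63749649010346
0.11732853716784025 -175.73262320422344
0.17719579821020146 -85.13757731059377
0.11663558035751145 4.101298595362581
mid front [0.56239273 0.20338791 0.145     ] centre [0.50405769 0.19911984 0.145     ]
[0.57239449 0.19398541 0.1333251 ] [4.84412514e-07]
[0.57284546 0.19519268 0.13      ]
```

Call:
jog_arm(rows="1 0 0 0 0 0 0")

```text
time_s: 1.58
position: [0.2083, -0.5892, 0.2445]
tcp_rot: [[0.943, 0.333, 0.0], [0.333, -0.943, -0.0], [0.0, 0.0, -1.0]]
force: [0.4, -0.4, -0.2]
opening: 0.998
grasp_force: 0.0
```

Call:
jog_arm(rows="1 0.8 -0.51 0 0 0 0;1 0.8 -0.51 0 0 0 0;1 0.8 -0.51 0 0 0 0;1 0.8 -0.51 0 0 0 0;1 0.8 -0.51 0 0 0 0;1 0.8 -0.51 0 0 0 0;1 0.8 -0.51 0 0 0 0;1 0.8 -0.51 0 0 0 0;1 0.8 -0.51 0 0 0 0;1 0.8 -0.51 0 0 0 0;1 0.8 -0.51 0 0 0 0;1 0.8 -0.51 0 0 0 0;1 0.8 -0.51 0 0 0 0;1 0.8 -0.51 0 0 0 0;1 0.8 -0.51 0 0 0 0;1 0.8 -0.51 0 0 0 0")

```text
time_s: 2.92
position: [0.4998, -0.2166, 0.2446]
tcp_rot: [[0.943, 0.332, -0.0], [0.332, -0.943, -0.0], [-0.0, 0.0, -1.0]]
force: [-0.7, -0.2, 0.0]
opening: 1.0
grasp_force: 0.0
```

```bash
python3 - <<'E'
from h import *
s=bot.read_state();p=capture('wrist');print(s['position'],p['fx'],np.round(p['mount'],3).tolist())
for l in ['controller','grip','keyhole','slot_end']:
    print(l,[(np.round(a['point'],4).tolist(),round(a['conf'],2)) for a in spot_point(l,p)[:2]])
cv2.imwrite('pics/d.png',p['pixels'][:,:,::-1])
E
```

```text
[ 0.49983732 -0.2166209   0.24455317] 309.37034610186834 [[-0.001, -0.954, -0.3, 0.083], [1.0, -0.001, 0.0, -0.0], [-0.0, -0.3, 0.954, -0.14], [0.0, 0.0, 0.0, 1.0]]
controller [([0.4673, -0.2294, 0.0031], 0.71)]
grip [([0.5168, -0.2162, 0.0524], 0.89)]
keyhole [([0.4678, -0.2321, 0.075], 0.7)]
slot_end [([0.4717, -0.229, 0.0901], 0.85)]
```

View pics/d.png

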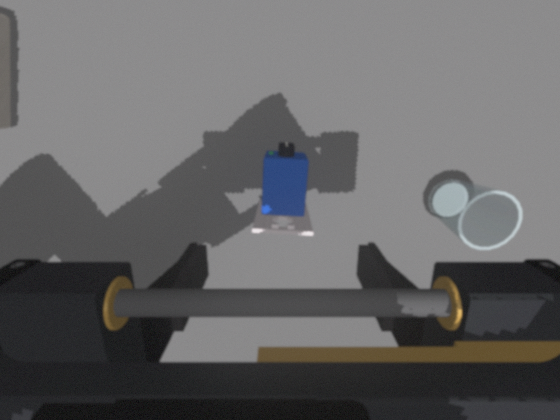

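The wrist view shows the blue box's top at about (262–307, 154–214), the plate's top edge from (252,231) to (313,234), and the beaker clear at the right.

```bash
python3 - <<'E'
from h import *
s=bot.read_state();p=capture('wrist')
h=cv2.cvtColor(p['pixels'],cv2.COLOR_RGB2HSV);m=cv2.inRange(h,(105,150,60),(130,255,255))
c=max(cv2.findContours(m,0,2)[0],key=cv2.contourArea);b=cv2.boxPoints(cv2.minAreaRect(c));print(b.tolist())
P=[onz(x,.06,p,s) for x in b];print(np.round(P,4).tolist())
for i in range(4): d=P[(i+1)%4]-P[i];print(np.linalg.norm(d),np.degrees(np.arctan2(d[1],d[0])))
a,b=onz((252,231),.102,p,s),onz((313,234),.102,p,s);d=a-b;print(a,b,np.linalg.norm(d),np.degrees(np.arctan2(d[1],d[0]))-90)
E
```

```text
[[262.7159423828125, 212.9541473388672], [264.8267822265625, 153.85096740722656], [307.23699951171875, 155.36561584472656], [305.12615966796875, 214.4687957763672]]
[[0.4684, -0.2045, 0.06], [0.5308, -0.1862, 0.06], [0.5439, -0.2285, 0.06], [0.4822, -0.2493, 0.06]]
0.06503893425587262 16.310662015153426
0.044264362296173566 -72.71378251180691
0.06515232872793354 -161.33454881389181
0.04694002579388187 107.15933929706625
[ 0.46136986 -0.19834476  0.102     ] [ 0.47818558 -0.25589747  0.102     ] 0.05995901067619373 16.287276262140395
```

Call:
jog_arm(rows="1 0.039 0.007 0.1 0 0 0.064;1 0.039 0.007 0.17 0 0 0.064;1 0.039 0.007 0.24 0 0 0.064;1 0.039 0.007 0.3 0 0 0.064;1 0.039 0.007 0.35 0 0 0.064;1 0.039 0.007 0.383 0 0 0.064;1 0.039 0.007 0.383 0 0 0.064;1 0.039 0.007 0.383 0 0 0.064;0 0.039 0.007 0.383 0 0 0.064;0 0.039 0.007 0.383 0 0 0.064;0 0.039 0.007 0.383 0 0 0.064;0 0.039 0.007 0.383 0 0 0.064;0 0.039 0.007 0.383 0 0 0.064;0 0.039 0.007 0.383 0 0 0.064;0 0.039 0.007 0.383 0 0 0.064;0 0.039 0.007 0.383 0 0 0.064")

```text
time_s: 4.55
position: [0.5202, -0.2124, 0.0534]
tcp_rot: [[0.958, 0.286, 0.001], [0.286, -0.958, -0.0], [0.0, 0.001, -1.0]]
force: [0.4, 0.4, 2.6]
opening: 0.547
grasp_force: 30.0
```

Call:
jog_arm(rows="0 0 0 -0.04 0 0 0;0 0 0 -0.1 0 0 0;0 0 0 -0.17 0 0 0;0 0 0 -0.24 0 0 0;0 0 0 -0.31 0 0 0;0 0 0 -0.38 0 0 0;0 0.02 -0.03 -0.43 0 0 0;0 0.07 -0.1 -0.43 0 0 0.03;0 0.12 -0.17 -0.43 0 0 0.06;0 0.17 -0.24 -0.43 0 0 0.1;0 0.22 -0.31 -0.43 0 0 0.13;0 0.27 -0.38 -0.43 0 0 0.16;0 0.32 -0.45 -0.43 0 0 0.19;0 0.37 -0.52 -0.43 0 0 0.22;0 0.42 -0.59 -0.43 0 0 0.25;0 0.46 -0.65 -0.43 0 0 0.266;0 0.49 -0.7 -0.43 0 0 0.266;0 0.499 -0.714 -0.43 0 0 0.266;0 0.499 -0.714 -0.43 0 0 0.266;0 0.499 -0.714 -0.43 0 0 0.266")

```text
time_s: 6.22
position: [0.6561, 0.2009, 0.2666]
tcp_rot: [[0.997, 0.082, -0.003], [0.082, -0.997, -0.002], [-0.003, 0.001, -1.0]]
force: [-0.6, -0.0, -2.8]
opening: 0.55
grasp_force: 30.0
```

```bash
python3 - <<'E'
from h import *
s=bot.read_state();print(s['position'],s['force'],s['opening'])
q=capture('scene');p=capture('top')
f=[]
for im in (q,p):
    for l in ['controller','keyhole','slot_end','grip']:
        print(l,[(np.round(a['point'],4).tolist(),round(a['conf'],2)) for a in spot_point(l,im)[:2]])
u=[proj(s['position'],im).astype(int) for im in (q,p)]
A=np.hstack([cv2.resize(im['pixels'][v[1]-50:v[1]+70,v[0]-50:v[0]+50],None,fx=4,fy=4,interpolation=2) for im,v in zip((q,p),u)])
print(u,A.shape);cv2.imwrite('pics/e.png',A[:,:,::-1])
E
```

```text
[0.65614009 0.20094382 0.26655801] [-0.55243156 -0.03091852 -2.79879485] 0.5503924380544007
controller [([0.6013, 0.199, 0.2114], 0.72), ([0.5615, 0.2094, -0.001], 0.58)]
keyhole [([0.6, 0.1958, 0.2845], 0.81)]
slot_end [([0.6079, 0.1951, 0.3018], 0.67)]
grip [([0.6515, 0.2032, 0.2606], 0.87)]
controller [([0.6035, 0.1959, 0.2126], 0.9)]
keyhole [([0.5975, 0.1977, 0.2888], 0.84)]
slot_end [([0.6024, 0.1991, 0.3007], 0.57)]
grip [([0.6563, 0.2008, 0.2642], 0.56)]
[array([351, 195]), array([181, 162])] (480, 800, 3)
```

View pics/e.png

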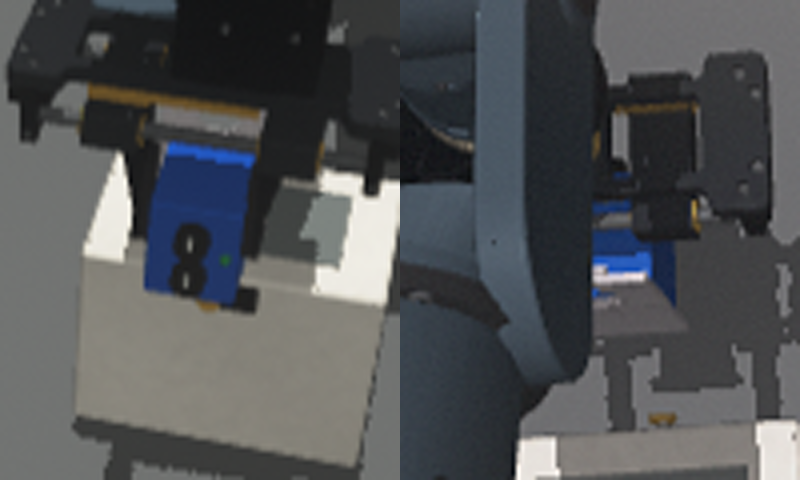

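The scene crop shows the controller held straight in the gripper above the unit. The stud head is just visible below it at (205,305). I'll lower it in front of the stud.

Call:
jog_arm(rows="0 0 0 0.04 0 0 0;0 0 0 0.1 0 0 0;0 0 0 0.16 0 0 0;0 0 0 0.22 0 0 0;0 0 0 0.27 0 0 0;0 0 0 0.306 0 0 0;0 0 0 0.306 0 0 0;0 0 0 0.306 0 0 0")

```text
time_s: 7.38
position: [0.6567, 0.2009, 0.1141]
tcp_rot: [[0.997, 0.08, -0.002], [0.08, -0.997, -0.0], [-0.002, 0.0, -1.0]]
force: [0.5, -0.2, -3.1]
opening: 0.551
grasp_force: 30.0
```

```bash
python3 - <<'E'
from h import *
s=bot.read_state();print(s['position'],s['force'],np.round(s['tcp_rot'],4).tolist())
q=capture('scene');p=capture('top')
for l in ['controller','keyhole','slot_end','grip']:
  for im in (q,p):
    print(l,[(np.round(a['point'],4).tolist(),round(a['conf'],2)) for a in spot_point(l,im)[:1]])
v=proj(s['position'],p).astype(int)
cv2.imwrite('pics/f.png',cv2.resize(p['pixels'][v[1]-20:v[1]+50,v[0]-40:v[0]+50],None,fx=8,fy=8,interpolation=2)[:,:,::-1]);print(v)
E
```

```text
[0.65666761 0.20090776 0.11408819] [ 0.5360137  -0.2455826  -3.06933102] [[0.9968, 0.0804, -0.0024], [0.0804, -0.9968, -0.0003], [-0.0025, 0.0001, -1.0]]
controller [([0.6038, 0.1949, 0.0609], 0.94)]
controller [([0.6032, 0.194, 0.0589], 0.63)]
keyhole [([0.5975, 0.194, 0.1324], 0.98)]
keyhole [([0.603, 0.1993, 0.138], 0.84)]
slot_end [([0.6036, 0.1982, 0.1496], 0.86)]
slot_end [([0.6038, 0.2012, 0.1525], 0.81)]
grip [([0.6556, 0.202, 0.1058], 0.74)]
grip [([0.6561, 0.1983, 0.1149], 0.83)]
[197 182]
```

View pics/f.png

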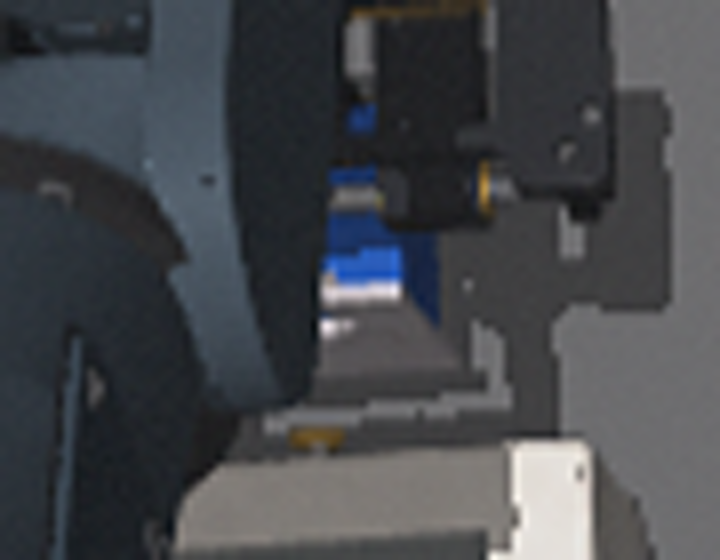

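Call:
jog_arm(rows="0 -0.02 0 0 0 0 0;0 -0.035 0 0 0 0 0;0 -0.048 0 0 0 0 0;0 -0.048 0 0 0 0 0")

```text
time_s: 8.22
position: [0.6311, 0.1991, 0.1148]
tcp_rot: [[0.997, 0.081, -0.003], [0.081, -0.997, -0.0], [-0.003, 0.0, -1.0]]
force: [-0.1, 0.2, -2.8]
opening: 0.548
grasp_force: 30.0
```

Call:
jog_arm(rows="0 -0.003 0 0 0 0 0;0 -0.006 0 0 0 0 0;0 -0.006 0 0 0 0 0")

```text
time_s: 8.47
position: [0.6304, 0.1989, 0.1151]
tcp_rot: [[0.997, 0.08, 0.0], [0.08, -0.997, 0.0], [0.0, -0.0, -1.0]]
force: [0.1, 0.4, -4.0]
opening: 0.548
grasp_force: 30.0
```

Call:
jog_arm(rows="0 -0.003 0 0 0 0 0;0 -0.006 0 0 0 0 0;0 -0.006 0 0 0 0 0")

```text
time_s: 8.72
position: [0.627, 0.1986, 0.115]
tcp_rot: [[0.997, 0.081, -0.001], [0.081, -0.997, -0.0], [-0.001, -0.0, -1.0]]
force: [0.1, 0.7, -3.6]
opening: 0.549
grasp_force: 30.0
```

Call:
jog_arm(rows="0 -0.002 0 0.002 0 0 0;0 -0.004 0 0.002 0 0 0;0 -0.004 0 0.002 0 0 0")

```text
time_s: 8.97
position: [0.6249, 0.1985, 0.1139]
tcp_rot: [[0.997, 0.081, -0.001], [0.081, -0.997, -0.0], [-0.001, 0.0, -1.0]]
force: [-0.1, 0.7, -2.5]
opening: 0.55
grasp_force: 30.0
```

Call:
jog_arm(rows="0 -0.002 0 0 0 0 0;0 -0.004 0 0 0 0 0;0 -0.004 0 0 0 0 0")

```text
time_s: 9.22
position: [0.623, 0.1983, 0.114]
tcp_rot: [[0.997, 0.081, -0.0], [0.081, -0.997, -0.0], [-0.0, 0.0, -1.0]]
force: [0.5, -0.6, -2.9]
opening: 0.548
grasp_force: 30.0
```

Call:
jog_arm(rows="0 -0.002 0 0 0 0 0;0 -0.004 0 0 0 0 0;0 -0.004 0 0 0 0 0")

```text
time_s: 9.47
position: [0.621, 0.1982, 0.1141]
tcp_rot: [[0.997, 0.081, -0.0], [0.081, -0.997, -0.0], [-0.0, -0.0, -1.0]]
force: [0.4, 0.4, -2.3]
opening: 0.552
grasp_force: 30.0
```

Call:
jog_arm(rows="0 -0.001 0 0 0 0 0;0 -0.003 0 0 0 0 0;0 -0.003 0 0 0 0 0")

```text
time_s: 9.72
position: [0.6196, 0.1981, 0.1141]
tcp_rot: [[0.997, 0.081, -0.0], [0.081, -0.997, -0.0], [-0.0, 0.0, -1.0]]
force: [-0.7, 0.8, -4.3]
opening: 0.549
grasp_force: 30.0
```

Call:
jog_arm(rows="0 -0.001 0 0 0 0 0;0 -0.003 0 0 0 0 0;0 -0.003 0 0 0 0 0")

```text
time_s: 9.97
position: [0.6191, 0.198, 0.1142]
tcp_rot: [[0.997, 0.081, 0.002], [0.081, -0.997, 0.0], [0.002, -0.0, -1.0]]
force: [1.6, 0.1, -3.6]
opening: 0.548
grasp_force: 30.0
```

Contact seems to be starting (+1.6 N). I'll take two more small steps, then compare with the picture.

Call:
jog_arm(rows="0 -0.002 0 0 0 0 0;0 -0.002 0 0 0 0 0")

```text
time_s: 10.13
position: [0.6191, 0.198, 0.1143]
tcp_rot: [[0.997, 0.081, 0.004], [0.081, -0.997, 0.001], [0.004, -0.0, -1.0]]
force: [4.6, 1.4, -6.2]
opening: 0.548
grasp_force: 30.0
```

Call:
jog_arm(rows="0 -0.002 0 0 0 0 0;0 -0.002 0 0 0 0 0")

```text
time_s: 10.3
position: [0.6191, 0.198, 0.1145]
tcp_rot: [[0.997, 0.081, 0.007], [0.081, -0.997, 0.001], [0.007, -0.0, -1.0]]
force: [6.8, 0.5, -6.4]
opening: 0.552
grasp_force: 30.0
```

```bash
python3 - <<'E'
from h import *
s=bot.read_state();print(s['position'],s['force'],s['moment'])
q=capture('scene');p=capture('top')
for l in ['controller','keyhole','slot_end','grip']:
  for im in (q,p):
    print(l,[(np.round(a['point'],4).tolist(),round(a['conf'],2)) for a in spot_point(l,im)[:1]])
v=proj([.565,.195,.15],p).astype(int);w=proj([.565,.195,.15],q).astype(int)
A=np.hstack([cv2.resize(im['pixels'][x[1]-30:x[1]+30,x[0]-25:x[0]+25],None,fx=8,fy=8,interpolation=2) for im,x in((q,w),(p,v))])
cv2.imwrite('pics/g.png',A[:,:,::-1]);print(v,w)
E
```

```text
[0.61909608 0.19803394 0.11447177] [ 6.77222405  0.53859102 -6.43375247] [ 0.24210476 -1.11527757  0.11828082]
controller [([0.5664, 0.1934, 0.0597], 0.64)]
controller [([0.5662, 0.1932, 0.0563], 0.74)]
keyhole [([0.5651, 0.1909, 0.1374], 0.59)]
keyhole [([0.5669, 0.1932, 0.1339], 0.44)]
slot_end [([0.5702, 0.1932, 0.1472], 0.97)]
slot_end [([0.5673, 0.1976, 0.1505], 0.74)]
grip [([0.6182, 0.1997, 0.1066], 0.87)]
grip [([0.6195, 0.1976, 0.1086], 0.74)]
[194 217] [354 211]
```

View pics/g.png

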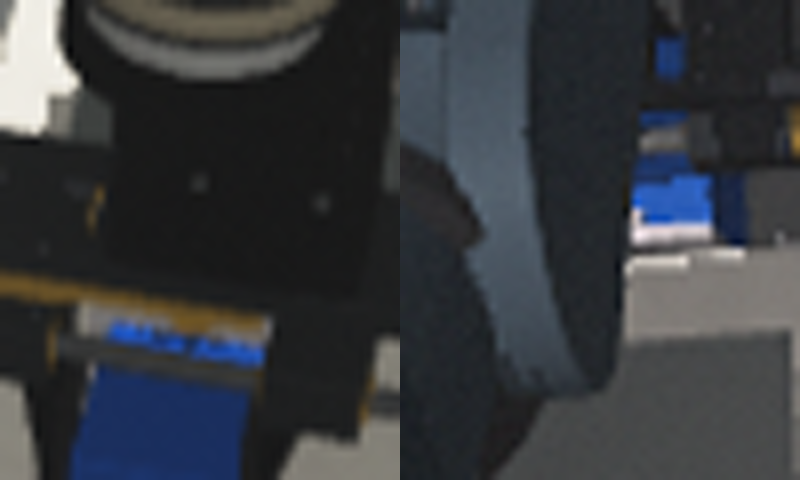

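The plate's white top edge meets the unit's edge in the top view, and the plate sits about 1.6 mm from the estimated face, not 9 mm. So the hole is over the head. I'll ease the preload and slide down gently.

Call:
jog_arm(rows="0 0.002 0 0.003 0 0 0;0 0.002 0 0.006 0 0 0;0 0.002 0 0.006 0 0 0")

```text
time_s: 11.05
position: [0.6189, 0.1979, 0.1118]
tcp_rot: [[0.997, 0.081, 0.004], [0.081, -0.997, 0.0], [0.004, 0.0, -1.0]]
force: [5.0, -0.2, -2.5]
opening: 0.55
grasp_force: 30.0
```

Call:
jog_arm(rows="0 0 0 0.003 0 0 0;0 0 0 0.006 0 0 0;0 0 0 0.006 0 0 0")

```text
time_s: 11.3
position: [0.619, 0.1979, 0.1088]
tcp_rot: [[0.997, 0.081, 0.004], [0.081, -0.997, 0.0], [0.004, 0.0, -1.0]]
force: [5.9, 0.6, -1.7]
opening: 0.546
grasp_force: 30.0
```

Call:
jog_arm(rows="0 0.001 0 0.003 0 0 0;0 0.001 0 0.006 0 0 0;0 0.001 0 0.006 0 0 0")

```text
time_s: 11.55
position: [0.619, 0.1979, 0.1054]
tcp_rot: [[0.997, 0.081, 0.003], [0.081, -0.997, 0.0], [0.003, 0.0, -1.0]]
force: [4.7, 1.1, -1.0]
opening: 0.545
grasp_force: 30.0
```

Call:
jog_arm(rows="0 0 0 0.003 0 0 0;0 0 0 0.006 0 0 0;0 0 0 0.006 0 0 0")

```text
time_s: 11.8
position: [0.6189, 0.198, 0.1026]
tcp_rot: [[0.997, 0.081, 0.003], [0.081, -0.997, 0.0], [0.003, 0.0, -1.0]]
force: [6.2, 0.2, 0.2]
opening: 0.547
grasp_force: 30.0
```

Call:
jog_arm(rows="0 0 0 0.002 0 0 0;0 0 0 0.004 0 0 0;0 0 0 0.004 0 0 0")

```text
time_s: 12.05
position: [0.6189, 0.198, 0.1007]
tcp_rot: [[0.997, 0.081, 0.003], [0.081, -0.997, 0.0], [0.003, -0.0, -1.0]]
force: [5.8, -0.2, 3.0]
opening: 0.547
grasp_force: 30.0
```

Call:
jog_arm(rows="0 0 0 0.002 0 0 0;0 0 0 0.004 0 0 0;0 0 0 0.004 0 0 0")

```text
time_s: 12.3
position: [0.6189, 0.1981, 0.0988]
tcp_rot: [[0.997, 0.081, 0.003], [0.081, -0.997, 0.0], [0.003, -0.0, -1.0]]
force: [6.1, 1.1, 2.2]
opening: 0.547
grasp_force: 30.0
```

Call:
jog_arm(rows="0 0 0 0.002 0 0 0;0 0 0 0.003 0 0 0;0 0 0 0.003 0 0 0")

```text
time_s: 12.55
position: [0.6189, 0.1981, 0.0974]
tcp_rot: [[0.997, 0.081, 0.003], [0.081, -0.997, 0.0], [0.003, -0.0, -1.0]]
force: [5.1, 0.8, 3.7]
opening: 0.548
grasp_force: 30.0
```

Resistance rises as the wedge engages, about 7 N above the weight. Next I push on to the hard stop in 1–1.5 mm steps.

Call:
jog_arm(rows="0 0 0 0.001 0 0 0;0 0 0 0.002 0 0 0;0 0 0 0.002 0 0 0")

```text
time_s: 12.8
position: [0.6189, 0.1982, 0.0964]
tcp_rot: [[0.997, 0.081, 0.003], [0.081, -0.997, 0.0], [0.003, -0.0, -1.0]]
force: [4.7, -0.5, 3.9]
opening: 0.543
grasp_force: 30.0
```

Call:
jog_arm(rows="0 0 0 0.001 0 0 0;0 0 0 0.002 0 0 0;0 0 0 0.002 0 0 0")

```text
time_s: 13.05
position: [0.6189, 0.1982, 0.0955]
tcp_rot: [[0.997, 0.081, 0.003], [0.081, -0.997, 0.0], [0.003, -0.0, -1.0]]
force: [5.3, 1.4, 4.8]
opening: 0.548
grasp_force: 30.0
```

Call:
jog_arm(rows="0 0 0 0.001 0 0 0;0 0 0 0.002 0 0 0;0 0 0 0.002 0 0 0")

```text
time_s: 13.3
position: [0.6189, 0.1982, 0.0948]
tcp_rot: [[0.997, 0.081, 0.003], [0.081, -0.997, 0.0], [0.003, -0.0, -1.0]]
force: [4.9, 0.9, 6.3]
opening: 0.553
grasp_force: 30.0
```

Call:
jog_arm(rows="0 0 0 0.002 0 0 0;0 0 0 0.002 0 0 0")

```text
time_s: 13.47
position: [0.6189, 0.1982, 0.0945]
tcp_rot: [[0.997, 0.081, 0.003], [0.081, -0.997, 0.0], [0.003, -0.0, -1.0]]
force: [3.9, 0.2, 9.8]
opening: 0.548
grasp_force: 30.0
```

Call:
jog_arm(rows="0 0 0 0.002 0 0 0;0 0 0 0.002 0 0 0")

```text
time_s: 13.63
position: [0.6191, 0.1983, 0.0941]
tcp_rot: [[0.997, 0.081, 0.003], [0.081, -0.997, 0.001], [0.003, -0.0, -1.0]]
force: [3.8, 1.3, 12.2]
opening: 0.55
grasp_force: 30.0
```

Call:
jog_arm(rows="0 0 0 0.002 0 0 0;0 0 0 0.002 0 0 0")

```text
time_s: 13.8
position: [0.6194, 0.1984, 0.0935]
tcp_rot: [[0.997, 0.08, 0.004], [0.08, -0.997, 0.001], [0.004, -0.001, -1.0]]
force: [3.1, 0.5, 13.9]
opening: 0.551
grasp_force: 30.0
```

Call:
jog_arm(rows="0 -0.001 0 0.002 0 0 0;0 -0.001 0 0.002 0 0 0")

```text
time_s: 13.97
position: [0.6196, 0.1984, 0.093]
tcp_rot: [[0.997, 0.08, 0.006], [0.08, -0.997, 0.001], [0.006, -0.001, -1.0]]
force: [3.3, 1.1, 14.3]
opening: 0.552
grasp_force: 30.0
```

Call:
jog_arm(rows="0 0 0 0.002 0 0 0;0 0 0 0.002 0 0 0")

```text
time_s: 14.13
position: [0.62, 0.1985, 0.0924]
tcp_rot: [[0.997, 0.08, 0.007], [0.08, -0.997, 0.001], [0.007, -0.001, -1.0]]
force: [4.2, -0.4, 16.7]
opening: 0.554
grasp_force: 30.0
```

```bash
python3 - <<'E'
from h import *
s=bot.read_state();print(s['position'],s['force'],s['moment'])
q=capture('scene');p=capture('top')
for l in ['controller','keyhole','slot_end','grip']:
  for im in (q,p):
    print(l,[(np.round(a['point'],4).tolist(),round(a['conf'],2)) for a in spot_point(l,im)[:1]])
E
```

```text
[0.61995931 0.19846904 0.09238352] [ 4.20764954 -0.35701643 16.73232691] [ 0.07548994 -0.3007964   0.10052386]
controller [([0.5644, 0.1929, 0.0418], 0.93)]
controller [([0.5654, 0.1906, 0.0379], 0.48)]
keyhole [([0.563, 0.1926, 0.1158], 0.76)]
keyhole [([0.565, 0.1923, 0.1152], 0.64)]
slot_end [([0.569, 0.1962, 0.1311], 0.84)]
slot_end [([0.5685, 0.1985, 0.1309], 0.7)]
grip [([0.6181, 0.2027, 0.0878], 0.62)]
grip [([0.621, 0.1949, 0.0897], 0.48)]
```

Call:
jog_arm(rows="0 0 0 -0.003 0 0 0;0 0 0 -0.005 0 0 0;0 0 0 -0.005 0 0 0")

```text
time_s: 14.88
position: [0.6196, 0.1984, 0.093]
tcp_rot: [[0.997, 0.08, 0.006], [0.08, -0.997, 0.001], [0.006, -0.001, -1.0]]
force: [5.9, 1.3, 7.1]
opening: 0.551
grasp_force: 30.0
```

Call:
jog_arm(rows="0 0.001 0 -0.007 0 0 0;0 0.001 0 -0.007 0 0 0;1 0.001 0 -0.007 0 0 0;1 0.001 0 -0.007 0 0 0;1 0.001 0 -0.007 0 0 0;1 0.001 0 -0.007 0 0 0;1 0.001 0 -0.007 0 0 0")

```text
time_s: 15.47
position: [0.6165, 0.1978, 0.0938]
tcp_rot: [[0.997, 0.08, -0.003], [0.08, -0.997, -0.0], [-0.003, 0.0, -1.0]]
force: [0.8, 0.1, -0.4]
opening: 0.839
grasp_force: 0.0
```

```bash
python3 - <<'E'
from h import *
s=bot.read_state();print(s['position'],s['force'],s['opening'])
q=capture('scene')
for l in ['controller','keyhole','slot_end','grip']:
    print(l,[(np.round(a['point'],4).tolist(),round(a['conf'],2)) for a in spot_point(l,q)[:1]])
E
```

```text
[0.61646629 0.197756   0.09377875] [ 0.81185327  0.07493004 -0.36563475] 0.8392351416796451
controller [([0.563, 0.1929, 0.0392], 0.92)]
keyhole [([0.5585, 0.1941, 0.1152], 0.85)]
slot_end [([0.5679, 0.1949, 0.1305], 0.78)]
grip [([0.6135, 0.2027, 0.0855], 0.74)]
```

Released and free. I'll move a little forward, up, and away from the unit.

Call:
jog_arm(rows="1 0.004 0 0 0 0 0;1 0.006 0 -0.03 0 0 0;1 0.006 0 -0.07 0 0 0;1 0.006 0 -0.13 0 0 0;1 0.006 0 -0.2 0 0 0;1 0.05 0 -0.27 0 0 0;1 0.12 0 -0.34 0 0 0;1 0.2 0.08 -0.34 0 0 0;1 0.2 0.16 -0.34 0 0 0;1 0.2 0.24 -0.34 0 0 0;1 0.2 0.3 -0.34 0 0 0;1 0.2 0.3 -0.34 0 0 0;1 0.2 0.3 -0.34 0 0 0")

```text
time_s: 16.8
position: [0.7299, 0.0533, 0.2643]
tcp_rot: [[0.997, 0.076, -0.0], [0.076, -0.997, 0.0], [-0.0, -0.0, -1.0]]
force: [0.8, 0.5, 0.4]
opening: 0.997
grasp_force: 0.0
```

```bash
python3 - <<'E'
from h import *
s=bot.read_state();print(s['position'],s['force'],s['opening'])
q=capture('scene');p=capture('top')
for im in (q,p):
  for l in ['controller','keyhole','slot_end','grip']:
    print(l,[(np.round(a['point'],4).tolist(),round(a['conf'],2)) for a in spot_point(l,im)[:1]])
v=proj([.565,.195,.12],p).astype(int);w=proj([.565,.195,.1],q).astype(int)
A=np.hstack([cv2.resize(im['pixels'][x[1]-45:x[1]+45,x[0]-32:x[0]+32],None,fx=6,fy=6,interpolation=2) for im,x in((q,w),(p,v))])
cv2.imwrite('pics/i.png',A[:,:,::-1])
E
```

```text
[0.72991367 0.05329904 0.26425285] [0.84848986 0.47902258 0.38267496] 0.9974039016777858
controller [([0.5631, 0.1948, 0.0382], 0.59)]
keyhole [([0.5637, 0.1924, 0.1151], 0.62)]
slot_end [([0.5684, 0.1936, 0.1297], 0.83)]
grip [([0.6172, 0.2005, 0.086], 0.59)]
controller []
keyhole []
slot_end []
grip []
```

View pics/i.png

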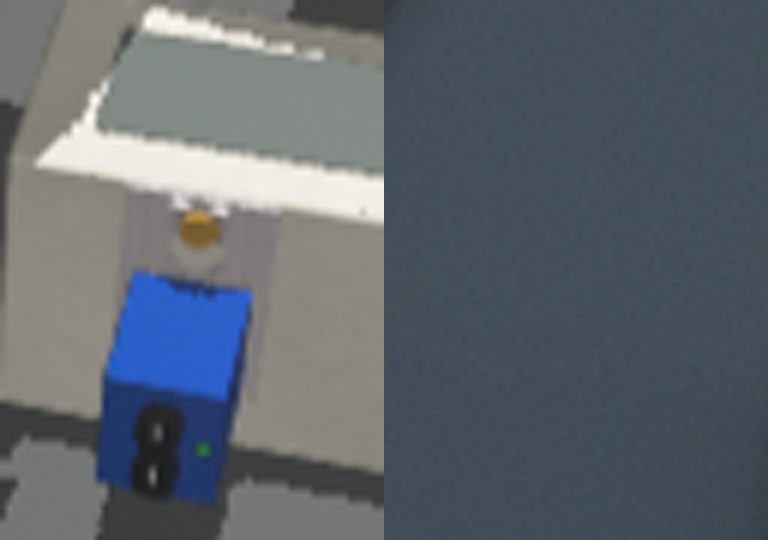

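The scene crop shows the controller hanging upright and flat. The brass head at (198,228) sits in front of the plate, at the top of the slot. The arm is clear.

```bash
python3 -c "
from rig import bot
print(bot.hand_in())"
```

```text
the job is handed in; nothing more can be done
None
```

The controller hangs on the lamp unit's stud, slid down to the hard stop and let go, and the job is handed in; the last picture shows it upright and flat, but no verdict came back.

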